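# Feel along the welds of a curved row of nuts

### The job

Check the tack welds by touch: run the closed fingertips lightly along the curved row of welded nuts, starting on the red nut, over every weld in turn, and ending on the blue nut, then lift off. The row lies on a sprung bed: press just enough that it gives a little, never pushing it down to its stop or pulling it up, and leave the loose nuts, the jar and the brush where they are.

Things in the scene. Friction and masses are not known exactly. Their poses are not given: they have to be found in the camera images.
- turntable: round dark steel welding turntable, 256 mm across, on a blue foot, locked. Origin: centre of its underside on the table; its top is 40 mm up. The row of nuts crosses its middle as an arc of 150 mm radius centred at x 0, y -0.141 m in this frame, bulging towards this frame's +y; the red nut is at its -x end, the blue nut at its +x end
- red_top (a point): x along the row towards blue, z up; centre of the top face of the red-painted hex nut, where the row starts. All seven nuts are 30 mm across flats and 16 mm high, touch flat to flat 30 mm apart along the arc, and have their top faces level, 78 mm above the table when not pressed; between red and blue they are bare steel
- blue_top (a point): centre of the top face of the blue-painted hex nut, where the row ends (about 169 mm in a straight line from the red one)
- row_middle (a point): centre of the top face of the fourth nut, the middle of the row
- bed (a joint): how far the sprung copper-coloured bed with the row of nuts is pressed down, m: 0 when free, 0.010 at its bottom stop. It moves straight down with a spring of 1.5 N per mm (about 6 N at 4 mm) and comes back up when released
- weld1 (a point): brass-coloured weld bead 1 of 6 counted from the red nut, 17 mm across the row and 5 mm wide, on the seam between two nuts, level with the nuts' tops. Origin on the top face at the middle of the seam, on the row's centre line; x along the row towards the blue nut, y across it, z up
- weld2 (a point): brass-coloured weld bead 2 of 6 counted from the red nut, 17 mm across the row and 5 mm wide, on the seam between two nuts, level with the nuts' tops. Origin on the top face at the middle of the seam, on the row's centre line; x along the row towards the blue nut, y across it, z up
- weld3 (a point): brass-coloured weld bead 3 of 6 counted from the red nut, 17 mm across the row and 5 mm wide, on the seam between two nuts, level with the nuts' tops. Origin on the top face at the middle of the seam, on the row's centre line; x along the row towards the blue nut, y across it, z up
- weld4 (a point): brass-coloured weld bead 4 of 6 counted from the red nut, 17 mm across the row and 5 mm wide, on the seam between two nuts, level with the nuts' tops. Origin on the top face at the middle of the seam, on the row's centre line; x along the row towards the blue nut, y across it, z up
- weld5 (a point): brass-coloured weld bead 5 of 6 counted from the red nut, 17 mm across the row and 5 mm wide, on the seam between two nuts, level with the nuts' tops. Origin on the top face at the middle of the seam, on the row's centre line; x along the row towards the blue nut, y across it, z up
- weld6 (a point): brass-coloured weld bead 6 of 6 counted from the red nut, 17 mm across the row and 5 mm wide, on the seam between two nuts, level with the nuts' tops. Origin on the top face at the middle of the seam, on the row's centre line; x along the row towards the blue nut, y across it, z up
- loose_nut: loose bare steel hex nut, 30 mm across flats, 16 mm high, standing on the turntable on the hollow side of the row; origin at the centre of its underside. To be left alone
- long_nut: loose brass coupling nut, 28 mm across flats, 42 mm tall, standing on the turntable on the bulging side of the row; origin at the centre of its underside. To be left alone
- jar: loose green glass jar with a black cap, 80 mm in diameter, 120 mm tall, standing on the table; origin at the centre of its underside. To be left alone
- brush: loose workshop brush about 200 mm long lying on the table along its own x axis; origin at the underside of its middle. To be left alone

How it is judged:
By the outcome, as a careful person would: the job done as asked, in the order asked, and still so for the second after the job is handed in, with the robot touching nothing.
It also fails if it takes over 43 s, if anything falls off the work surface, if the arm or the gripper's body presses on something with over 40 N, if the wrist force passes 120 N, or if a joint passes its speed limit or range.

### The arm

A 6-joint arm with a two-finger parallel gripper is mounted at the origin on the work surface. World frame = base frame: x ahead of the robot, y to its left, z up, the work surface at z = 0. Lengths are in m, angles in rad, forces in N, time in s.
With the tool pointing down it reaches from about 0.3 to 1 m from the base axis. Payload 5.1 kg.
Tool frame: the origin (TCP) lies at the very end of the fingers, on their centre line; the grasp point (between the pads) lies 19 mm behind it; z points along the fingers, y is the line along which they close (so a half turn about z gives the same grasp; the last joint's range is limited). The gripper opens to 95 mm and grips with 3 to 60 N. Pads are 20 mm wide; open, the fingers measure 119 mm over their backs; the gripper's body (75 mm by 180 mm) begins 59 mm behind the grasp point.
Start: joints at [1.219, 0.124, 1.65, -0, 1.367, -0.083], TCP at [0.173, 0.627, 0.215] pointing down, gripper open.
Joint ranges: [-2.61, 2.61], [-1.02, 2.33], [0.03, 2.71], [-1.35, 4.49], [0.32, 2.68], [-2.91, 2.91]. Speed limits (rad/s): [2.57, 2.57, 3.14, 3.14, 3.14, 3.14].

### API

Orientations are given as a rotation vector (axis times angle).
In Python, from bench import * gives the robot as it stands. The module is installed in compiled form; this text tells all that it offers.
- The arm moves only by the tool play_rows, never from a script. Its argument "deltas" is a list that holds one entry, the list of rows, each a list of 6 numbers: the shift along the tool's x, y, z in mm, then the turn, a rotation vector about the tool's x, y, z in degrees. In form: [[[dx, dy, dz, rx, ry, rz], ...]]. A call has 1 to 5 rows; each row shifts and turns the commanded pose from where the row before left it, along the tool's axes as they then stand; what a row does not reach is not made up. A row lasts 1/8 s, in which the tool goes at most 62.5 mm and 10.7 degrees, less where a joint would pass 70% of its speed; a pose out of reach is approached as far as the arm can. A call with a gripper value outside its range is refused whole. "grip" is the finger opening in mm, from 0 to 95.1, set as the call begins (left out, the last holds). The fingers move at their own pace and stop on an object; "force" is the grip in N (left out, the last holds). Time passes only in rows, so rows that do not move let the fingers close. It gives the time, the measured TCP pose, the force, the opening and the grip force at its end, in the units of the state.
- observe(): the state, without advancing time (a new reading comes with each control period).
- read_camera(name): name is "side" or "top"; returns (picture, depth): 384x512x3 uint8, red, green, blue; 384x512 float32, m along the optical axis (not along the pixel's ray), 0 where there is no reading.
- camera_info(name): a dict with "intrinsics" (3x3 intrinsics, pixels), "R" (3x3) and "t" (3): a world point X has camera coordinates R X + t. Camera axes: x right, y down, z forward; pixel columns grow to the right and rows downward; lengths in m; the calibration is good to about 2 mm. A picture is of the moment at which its call begins. camera_info takes no time and is no camera call.
- close_job(): hands the job in; it is judged then, once.
The state is a dict: "time": time; "qpos": joint angles; "joint_vel": joint speeds; "joint_torque": joint torques, N m; "tcp_pos": TCP position; "ee_rot": TCP orientation; "ft_force": force on the tool from outside, world axes, zero at the start; "moment": the same for the moment, N m; "width": finger opening in m; "grip_force": force on a finger pad.
Only numpy, scipy, OpenCV 4.12 (cv2) and the standard library are available. Lean on these libraries where they do the work, as an engineer would, in place of code of your own. Each camera call takes 0.05 s, during which the arm holds its last target. There are 200 camera calls.

## Working session

There is one attempt and no reset: what is moved stays moved. The work goes in short steps, Python scripts to look and compute and a tool call to move; the robot and the scene stay as the last step left them, time stands still between calls to the robot, and variables do not carry over. Pictures are saved under pics/ and viewed, at most 10 in all, crops included, and the job is handed in when it is done.

Besides the shell and the picture viewer there is one more tool, called after "Emit:" in YAML: its name, and indented under it one key for each argument. play_rows: Moves the arm, as the interface text tells. Its arguments: {"type":"object","properties":{"deltas":{"type":"array"},"grip":{"type":"number"},"force":{"type":"number"}},"required":["deltas"]}

```bash
mkdir -p pics
python3 - <<'E'
from bench import *
import cv2,numpy as np
s=observe();print({k:np.round(v,3) for k,v in s.items()})
for n in("top","side"):
    p,d=read_camera(n);np.savez(n,p=p,d=d);cv2.imwrite(f"pics/{n}0.png",p[...,::-1])
    c=camera_info(n);print(n,-c["R"].T@c["t"],c["R"][2])
E
```

```text
{'time': np.float64(0.0), 'qpos': array([ 1.219,  0.124,  1.652, -0.   ,  1.367, -0.083]), 'joint_vel': array([ 0.001, -0.001, -0.001,  0.001,  0.001, -0.   ]), 'joint_torque': array([ 3.0000e-03, -4.1761e+01, -3.5993e+01,  7.8000e-02,  4.9000e-02,
       -0.0000e+00]), 'tcp_pos': array([0.172, 0.626, 0.213]), 'ee_rot': array([-4.210e-01, -3.113e+00,  3.000e-03]), 'ft_force': array([-0.459, -0.269,  0.701]), 'moment': array([-0.064, -0.001,  0.033]), 'grip_force': np.float64(0.0), 'width': np.float64(0.095)}
top [0.31837203 0.0028305  1.27827911] [ 0.20335259 -0.00976811 -0.97905685]
side [0.48610497 0.88137099 0.64510251] [ 0.05830652 -0.83197206 -0.55174526]
```

View pics/top0.png

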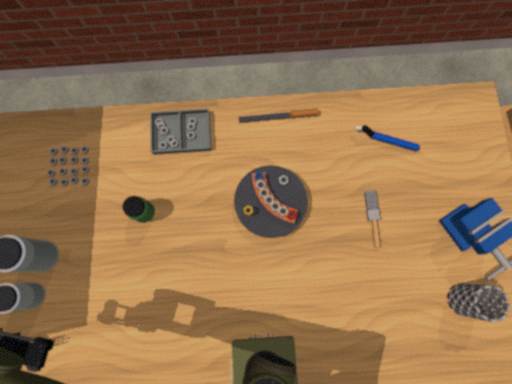

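View pics/side0.png

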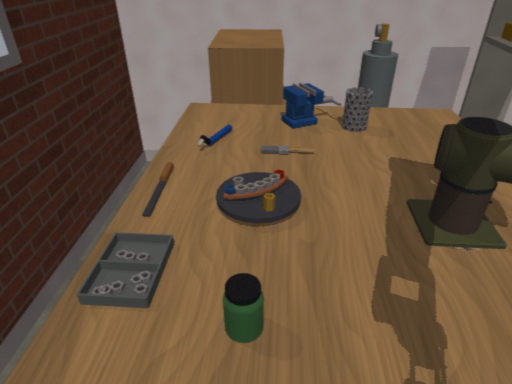

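Top: the turntable is at about (272,201), red nut (291,214), blue nut (260,177), brass long nut (249,210) and loose nut (283,180). The side view agrees: red (280,175), blue (231,190).

```bash
cat > h.py <<'E'
import numpy as np,cv2
from bench import camera_info
def ray(n,u,v,z):
    c=camera_info(n);R,t=c["R"],c["t"];o=-R.T@t
    r=R.T@np.linalg.inv(c["intrinsics"])@[u,v,1.];return o+r*(z-o[2])/r[2]
def world(n,d):
    c=camera_info(n);v,u=np.indices(d.shape);K=c["intrinsics"]
    P=np.stack([(u-K[0,2])/K[0,0]*d,(v-K[1,2])/K[1,1]*d,d],-1)
    return (P-c["t"])@c["R"]
E
python3 - <<'E'
from h import *
for n,box in(("top",(160,245,225,320)),("side",(165,225,205,310))):
    f=np.load(n+".npz");p=f["p"].astype(int);W=world(n,f["d"])
    a,b,c,e=box;m=np.zeros(p.shape[:2],bool);m[a:b,c:e]=1
    r,g,bl=p[...,0],p[...,1],p[...,2]
    top=m&(W[...,2]>.071)&(W[...,2]<.086)
    red=m&(r>120)&(g<50)&(bl<60);blu=m&(bl>90)&(r<70)
    for k,mm in(("red",red),("blue",blu),("redtop",red&top),("bluetop",blu&top)):
        v,u=np.nonzero(mm);print(n,k,mm.sum(),u.mean(),v.mean(),ray(n,u.mean(),v.mean(),.078).round(4),np.median(W[mm],0).round(4))
    tt=m&(abs(W[...,2]-.04)<.004)
    v,u=np.nonzero(tt);hull=cv2.convexHull(np.float32(W[tt][:,:2]*1000));print("disk",cv2.minEnclosingCircle(hull))
    cv2.imwrite(f"pics/{n}1.png",cv2.resize(f["p"][a:b,c:e,::-1],None,fx=7,fy=7,interpolation=cv2.INTER_CUBIC))
    T=W[top];print("topz",np.median(T[:,2]),len(T))
E
```

```text
top red 32 292.3125 214.90625 [ 0.4934 -0.1266  0.078 ] [ 0.4916 -0.129   0.0783]
top blue 30 259.03333333333336 174.33333333333334 [ 0.6401 -0.0258  0.078 ] [ 0.6423 -0.0268  0.0754]
top redtop 29 291.9655172413793 214.93103448275863 [ 0.4934 -0.1255  0.078 ] [ 0.4908 -0.1264  0.0788]
top bluetop 20 259.2 174.5 [ 0.6395 -0.0263  0.078 ] [ 0.6423 -0.0278  0.0783]
disk ((555.305908203125, -59.4749870300293), 127.75149536132812)
topz 0.07766173747297012 464
side red 2 278.5 170.0 [ 0.4969 -0.1317  0.078 ] [ 0.4968 -0.1311  0.0784]
side blue 11 228.63636363636363 187.45454545454547 [ 0.6367 -0.0195  0.078 ] [ 0.638  -0.0163  0.0772]
side redtop 2 278.5 170.0 [ 0.4969 -0.1317  0.078 ] [ 0.4968 -0.1311  0.0784]
side bluetop 11 228.63636363636363 187.45454545454547 [ 0.6367 -0.0195  0.078 ] [ 0.638  -0.0163  0.0772]
disk ((553.7667236328125, -58.71477508544922), 130.01315307617188)
topz 0.0765280859930634 497
```

View pics/top1.png

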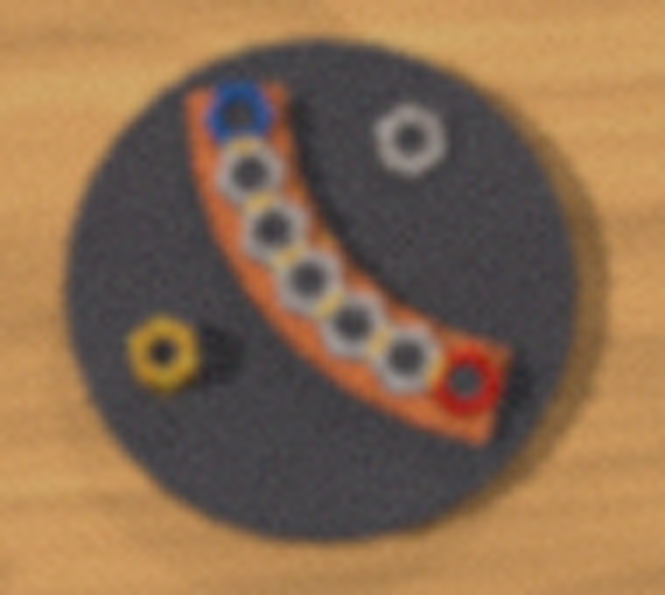

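View pics/side1.png

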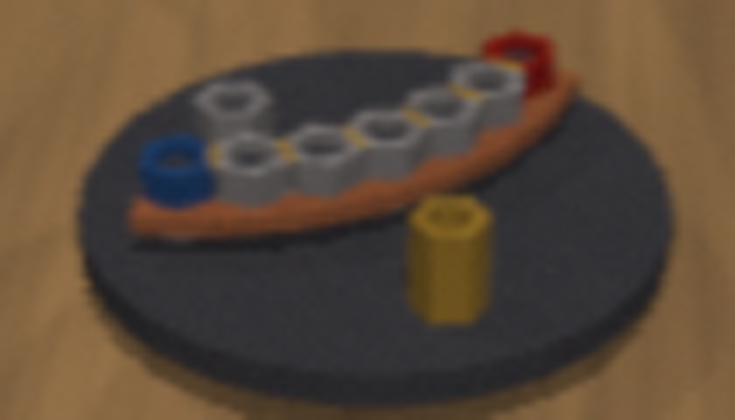

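```bash
cat >> h.py <<'E'
def row(q,a):  # q: x,y,theta of turntable; a: arc angle from middle (neg = red)
    a=np.asarray(a);l=np.stack([.15*np.sin(a),.15*np.cos(a)-.141],-1);c,s=np.cos(q[2]),np.sin(q[2])
    return l@np.array([[c,s],[-s,c]])+q[:2]
E
python3 - <<'E'
from h import *
from scipy.optimize import least_squares as ls
import json
px={"top":([(467,381),(407,359),(354,324),(309,279),(274,229),(250,173),(240,112)],160,225),
"side":([(518,48),(488,77),(442,102),(387,126),(325,143),(254,150),(177,157)],165,205)}
A=np.arange(-3,4)*.2;P={}
for n,(l,v0,u0) in px.items():
    P[n]=np.array([ray(n,u0+(x+.5)/7-.5,v0+(y+.5)/7-.5,.078)[:2] for x,y in l])
def fit(Q):
    r=ls(lambda q:(row(q,A)-Q).ravel(),[.555,-.06,.6]);print(r.x.round(4),"res mm",((row(r.x,A)-Q)*1e3).round(1).tolist());return r.x
for n in P:fit(P[n])
q=fit((P["top"]+P["side"])/2);json.dump(list(q),open("q.json","w"))
print(row(q,A).round(4))
E
```

```text
[ 0.5559 -0.0597  0.6173] res mm [[0.1, 0.7], [0.7, 0.1], [0.4, -0.0], [-0.4, -0.1], [0.1, -0.3], [0.1, -0.6], [-0.9, 0.2]]
[ 0.5544 -0.0601  0.6323] res mm [[-0.2, -1.2], [0.3, -0.3], [-0.6, 1.2], [-0.2, 0.0], [0.9, -0.1], [0.5, 2.1], [-0.7, -1.6]]
[ 0.5551 -0.0599  0.6248] res mm [[-0.1, -0.2], [0.5, -0.1], [-0.1, 0.6], [-0.3, -0.1], [0.5, -0.2], [0.3, 0.7], [-0.8, -0.7]]
[[ 0.4965 -0.1234]
 [ 0.5094 -0.0964]
 [ 0.5274 -0.0724]
 [ 0.5499 -0.0526]
 [ 0.5758 -0.0376]
 [ 0.6042 -0.028 ]
 [ 0.6339 -0.0243]]
```

Emit:
play_rows:
  deltas:
    - [[0,0,0,0,0,10],[0,0,0,0,0,10],[0,0,0,0,0,10],[0,0,0,0,0,10],[0,0,0,0,0,0]]
  grip: 0
  force: 10

```text
time: 0.72
tcp_pos: [0.1726, 0.6263, 0.214]
ee_rot: [1.457, 2.783, -0.002]
ft_force: [0.2, -0.9, -0.4]
width: 0.0503
grip_force: 0.0
```

The two views agree to 1–2 mm. Moving across at a height of 0.21 m, which clears the 0.12 m jar.

Emit:
play_rows:
  deltas:
    - [[-50,-10,0,0,0,0],[-50,-10,0,0,0,0],[-50,-10,0,0,0,0],[-50,-10,0,0,0,0],[-50,-10,0,0,0,0]]

```text
time: 1.35
tcp_pos: [0.2737, 0.3909, 0.2145]
ee_rot: [1.455, 2.784, -0.0]
ft_force: [1.5, 0.3, 0.1]
width: 0.0023
grip_force: 0.0
```

Emit:
play_rows:
  deltas:
    - [[-50,-10,0,0,0,0],[-50,-10,0,0,0,0],[-50,-10,0,0,0,0],[-50,-10,0,0,0,0],[-50,-10,0,0,0,0]]

```text
time: 1.98
tcp_pos: [0.3745, 0.1567, 0.2147]
ee_rot: [1.455, 2.784, 0.001]
ft_force: [0.6, -0.2, 0.5]
width: 0.0005
grip_force: 0.0
```

Emit:
play_rows:
  deltas:
    - [[-50,-10,0,0,0,0],[-50,-10,0,0,0,0],[-50,-10,0,0,0,0],[-50,-10,0,0,0,0],[-50,-10,0,0,0,0]]

```text
time: 2.6
tcp_pos: [0.4754, -0.0776, 0.2146]
ee_rot: [1.456, 2.783, 0.0]
ft_force: [0.8, -0.6, 0.7]
width: 0.0003
grip_force: 0.0
```

Emit:
play_rows:
  deltas:
    - [[-50,-2,0,0,0,0],[0,0,40,0,0,0],[0,0,40,0,0,0],[0,0,0,0,0,0],[0,0,0,0,0,0]]

```text
time: 3.22
tcp_pos: [0.5025, -0.1183, 0.1361]
ee_rot: [1.457, 2.781, 0.0]
ft_force: [0.1, -0.1, -0.1]
width: 0.0007
grip_force: 0.0
```

Emit:
play_rows:
  deltas:
    - [[-1,-8,20,0,0,0],[0,0,20,0,0,0],[0,0,8,0,0,0],[0,0,0,0,0,0],[0,0,0,0,0,0]]

```text
time: 3.85
tcp_pos: [0.4964, -0.1238, 0.0876]
ee_rot: [1.459, 2.78, 0.0]
ft_force: [1.0, -0.2, -0.5]
width: 0.0005
grip_force: 0.0
```

Run:
```python
from h import *
from bench import *
import json
from scipy.spatial.transform import Rotation as R
q=json.load(open("q.json"));f=[]
s=observe();M=R.from_rotvec(s["ee_rot"]).as_matrix();print(s["tcp_pos"],s["ft_force"],"\n",M.round(3),row(q,-.6))
p=row(q,np.linspace(-.6,.6,37));d=np.diff(p,axis=0)@M[:2,:2]*1000
for i in range(0,36,4):print(d[i:i+4].round(1).tolist())
p,_=read_camera("side")
cv2.imwrite("pics/s2.png",cv2.resize(p[120:220,190:330,::-1],None,fx=5,fy=5,interpolation=cv2.INTER_CUBIC))
```

```text
[ 0.4964049  -0.12379437  0.08756741] [ 0.9805792  -0.21795828 -0.54545803] 
 [[-0.568  0.823  0.002]
 [ 0.823  0.568 -0.001]
 [-0.001  0.001 -1.   ]] [ 0.49647747 -0.12336991]
[[2.8, 4.1], [2.7, 4.2], [2.6, 4.3], [2.4, 4.4]]
[[2.3, 4.5], [2.1, 4.5], [2.0, 4.6], [1.8, 4.7]]
[[1.7, 4.7], [1.5, 4.8], [1.3, 4.8], [1.2, 4.9]]
[[1.0, 4.9], [0.8, 4.9], [0.7, 5.0], [0.5, 5.0]]
[[0.4, 5.0], [0.2, 5.0], [0.0, 5.0], [-0.1, 5.0]]
[[-0.3, 5.0], [-0.5, 5.0], [-0.6, 5.0], [-0.8, 4.9]]
[[-1.0, 4.9], [-1.1, 4.9], [-1.3, 4.8], [-1.5, 4.8]]
[[-1.6, 4.7], [-1.8, 4.7], [-1.9, 4.6], [-2.1, 4.5]]
[[-2.2, 4.5], [-2.4, 4.4], [-2.5, 4.3], [-2.7, 4.2]]
```

View pics/s2.png

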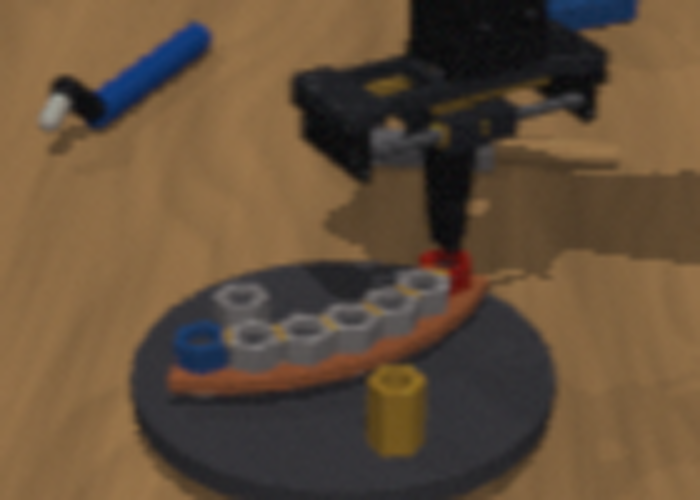

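The tip is right over the red nut (crop 447,250). Lowering slowly to contact.

Emit:
play_rows:
  deltas:
    - [[0,0,4,0,0,0],[0,0,3,0,0,0],[0,0,2,0,0,0],[0,0,2,0,0,0],[0,0,0,0,0,0]]

```text
time: 4.53
tcp_pos: [0.4957, -0.1235, 0.0758]
ee_rot: [-1.46, -2.781, 0.0]
ft_force: [-1.9, 0.6, 3.9]
width: 0.0009
grip_force: 1.7
```

Emit:
play_rows:
  deltas:
    - [[0,0,1,0,0,0],[0,0,0,0,0,0],[2.8,4.1,0,0,0,0],[2.7,4.2,0,0,0,0],[0,0,0,0,0,0]]

```text
time: 5.15
tcp_pos: [0.5004, -0.1143, 0.0752]
ee_rot: [1.459, 2.78, 0.001]
ft_force: [0.5, -2.3, 4.9]
width: 0.0005
grip_force: 2.4
```

Emit:
play_rows:
  deltas:
    - [[2.6,4.3,0,0,0,0],[2.4,4.4,0,0,0,0],[2.3,4.5,0,0,0,0],[2.1,4.5,0,0,0,0],[2.0,4.6,0,0,0,0]]

```text
time: 5.78
tcp_pos: [0.5111, -0.0924, 0.0747]
ee_rot: [-1.46, -2.781, 0.002]
ft_force: [-3.1, -4.6, 5.2]
width: 0.0007
grip_force: 2.8
```

Emit:
play_rows:
  deltas:
    - [[1.8,4.7,0,0,0,0],[1.7,4.7,0,0,0,0],[1.5,4.8,0,0,0,0],[1.3,4.8,0,0,0,0],[1.2,4.9,0,0,0,0]]

```text
time: 6.4
tcp_pos: [0.5261, -0.0725, 0.0744]
ee_rot: [-1.459, -2.78, 0.002]
ft_force: [-3.9, -3.4, 5.7]
width: 0.0004
grip_force: 3.0
```

Run:
```python
from h import *
from bench import *
import json
q=json.load(open("q.json"));s=observe();print(s["tcp_pos"],s["ft_force"],row(q,-.6+12/30))
p,_=read_camera("top")
cv2.imwrite("pics/t3.png",cv2.resize(p[150:250,210:330,::-1],None,fx=5,fy=5,interpolation=cv2.INTER_CUBIC))
```

```text
[ 0.52607887 -0.07245328  0.07440158] [-3.94584497 -3.43738115  5.68311269] [ 0.52742828 -0.07243562]
```

View pics/t3.png

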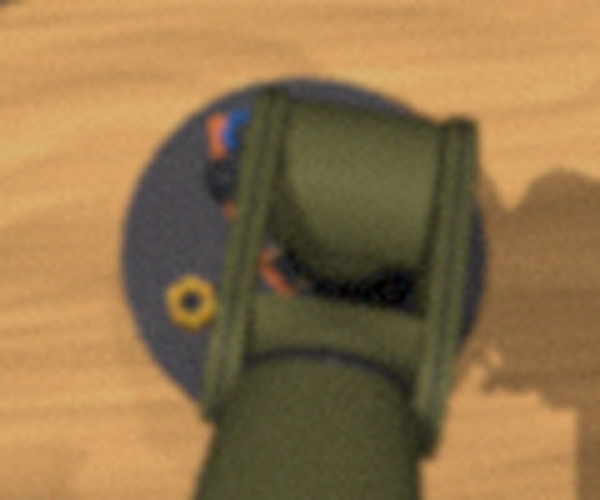

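The arm hides the row in this view, but the long nut is undisturbed at (192,302). The TCP is within about 1.3 mm of the arc and the bed is about 3.5 mm down. Continuing, slightly lighter.

Emit:
play_rows:
  deltas:
    - [[1.0,4.9,-0.3,0,0,0],[0.8,4.9,0,0,0,0],[0.7,5.0,0,0,0,0],[0.5,5.0,0,0,0,0],[0.4,5.0,0,0,0,0]]

```text
time: 7.08
tcp_pos: [0.5444, -0.0553, 0.0746]
ee_rot: [-1.459, -2.779, 0.002]
ft_force: [-3.7, -2.1, 6.0]
width: 0.0004
grip_force: 2.9
```

Emit:
play_rows:
  deltas:
    - [[0.2,5.0,0,0,0,0],[0.0,5.0,0,0,0,0],[-0.1,5.0,0,0,0,0],[-0.3,5.0,0,0,0,0],[-0.5,5.0,0,0,0,0]]

```text
time: 7.7
tcp_pos: [0.5652, -0.0415, 0.0745]
ee_rot: [-1.459, -2.779, 0.002]
ft_force: [-3.9, -1.5, 4.7]
width: 0.0006
grip_force: 2.9
```

Run:
```python
from h import *
from bench import *
import json
q=json.load(open("q.json"));s=observe();print(s["tcp_pos"],s["ft_force"],row(q,-.6+22/30))
```

```text
[ 0.56521114 -0.04151162  0.07448297] [-3.92412479 -1.50487282  4.71741058] [ 0.56680331 -0.04199642]
```

Emit:
play_rows:
  deltas:
    - [[-0.6,5.0,0,0,0,0],[-0.8,4.9,0,0,0,0],[-1.0,4.9,0,0,0,0],[-1.1,4.9,0,0,0,0],[-1.3,4.8,0,0,0,0]]

```text
time: 8.32
tcp_pos: [0.588, -0.0314, 0.0745]
ee_rot: [-1.459, -2.778, 0.001]
ft_force: [-3.7, -2.3, 6.3]
width: 0.0003
grip_force: 3.0
```

Emit:
play_rows:
  deltas:
    - [[-1.5,4.8,0,0,0,0],[-1.6,4.7,0,0,0,0],[-1.8,4.7,0,0,0,0],[-1.9,4.6,0,0,0,0],[-2.1,4.5,0,0,0,0]]

```text
time: 8.95
tcp_pos: [0.6121, -0.0253, 0.0744]
ee_rot: [-1.459, -2.778, 0.001]
ft_force: [-4.3, -0.4, 5.8]
width: 0.0008
grip_force: 3.0
```

Emit:
play_rows:
  deltas:
    - [[-2.2,4.5,0,0,0,0],[-2.4,4.4,0,0,0,0],[-2.5,4.3,0,0,0,0],[-2.7,4.2,0,0,0,0],[0,0,0,0,0,0]]

```text
time: 9.57
tcp_pos: [0.6325, -0.0233, 0.0745]
ee_rot: [-1.459, -2.779, -0.001]
ft_force: [-2.1, 0.8, 4.4]
width: 0.0006
grip_force: 2.7
```

Run:
```python
from h import *
from bench import *
import json
q=json.load(open("q.json"));s=observe();print(s["tcp_pos"],s["ft_force"],row(q,.6))
```

```text
[ 0.63253012 -0.02325616  0.07446812] [-2.1086745   0.80003088  4.39128684] [ 0.63387228 -0.02429132]
```

Within 2 mm of the blue centre; a small trim, then lift straight off.

Emit:
play_rows:
  deltas:
    - [[-1.5,0.5,0,0,0,0],[0,0,0,0,0,0],[0,0,-3,0,0,0],[0,0,-10,0,0,0],[0,0,-30,0,0,0]]

```text
time: 10.2
tcp_pos: [0.6328, -0.0249, 0.1159]
ee_rot: [-1.458, -2.777, 0.002]
ft_force: [0.7, -0.7, -0.4]
width: 0.0006
grip_force: 0.0
```

Emit:
play_rows:
  deltas:
    - [[0,0,-50,0,0,0],[0,0,-40,0,0,0],[0,0,0,0,0,0],[0,0,0,0,0,0],[0,0,0,0,0,0]]

```text
time: 10.82
tcp_pos: [0.6334, -0.0251, 0.2055]
ee_rot: [-1.459, -2.778, 0.002]
ft_force: [-0.4, 0.5, -0.3]
width: 0.0006
grip_force: 0.0
```

Run:
```python
from h import *
from bench import *
p,_=read_camera("side")
cv2.imwrite("pics/s4.png",cv2.resize(p[120:220,190:330,::-1],None,fx=5,fy=5,interpolation=cv2.INTER_CUBIC))
```

```text
(no output)
```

View pics/s4.png

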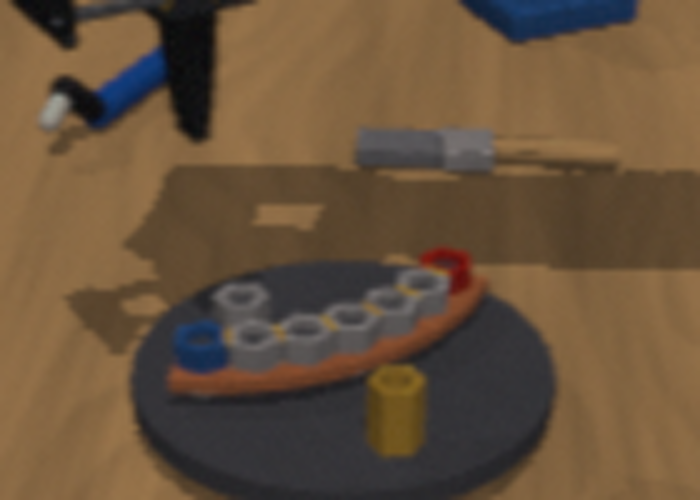

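The tool is clear at (195,135). The row, loose nut (242,305), long nut (396,410) and brush are unmoved.

```bash
python3 -c "
from bench import *
print(close_job())"
```

```text
the job is handed in; nothing more can be done
None
```

I ran the closed fingertips from the red nut over all six welds to the blue nut, with the bed about 2–4 mm down throughout, then lifted off and handed the job in at about 11 s; the loose nuts and brush look unmoved, and I didn't re-image the jar, which the arm passed well above.

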